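# Free the plate shaker: park its transit pin

## Task

The plate shaker is still locked for transport. Draw the red-handled transit pin out of the sloping console of the shaker and park it in the yellow notch of the pin holder beside it: slide its narrow neck sideways into the open slot as far as the closed end, collar lying flat on the yellow plate, and let go. Leave the bottle, the beaker and the tip box where they stand.

Things in the scene. Friction and masses are not known exactly. Their poses are not given: they have to be found in the camera images.
- pin: loose steel pin, red paddle handle, 0.25 kg. Origin: centre of the collar's underside; z along the pin to the paddle, y along the paddle's width. Along z (mm): collar 44 dia 0 to 6, stem 16 dia to 28, paddle 28 to 62; neck 14 dia 0 to -30, thick foot 28 dia -30 to -68. Starts fully in the bore, collar on the console, leaning 35 degrees from vertical, its top away from the robot
- pin_paddle (a point): centre of the pin's red paddle, 45 mm above the pin's origin along its z. Paddle 34 tall (z), 90 wide (y), 14 thick (x): grip it across the thickness, with the tool along the pin
- pin_tip (a point): centre of the pin's lower end, 68 mm below its origin along its axis
- lock_bore: bore in the shaker's cream console, ringed by blue dots. Origin: centre of its mouth on the console; z: bore axis, pointing out, 35 degrees from vertical, away from the robot; x up the slope (to the robot), y along the console's width. Bore 32 dia, 66 deep. Console surface 132 (x) by 200 (y) mm, fixed
- shaker: plate shaker fixed on the bench, cream with a blue stripe, 280 long (x from -112 to +170), 200 wide; origin on the bench; its x points to the robot; sloping console on its far side, and nearer the robot the flat top 107 high with a platform and a clamped white microplate up to 134 high
- notch: yellow fork plate on the pin holder, 16 thick, 70 wide (y), fixed. Origin: on its top face, on the pin's axis when parked fully home; z: outward normal, 35 degrees from vertical, leaning away from the robot; x up the slope, the way the slot opens (to the robot). Slot 22 wide, right through, x -7 (closed end) to 38, flared mouth to 54, low edge -53. Only the neck fits: collar above, foot below
- pin_holder: grey steel holder fixed on the bench, to the left or to the right of the shaker: base 120 by 90 by 10 mm, post near its far side; origin on the bench; the notch origin is 125 mm above it. Free space below the fork and on its robot side
- bottle: amber bottle with a blue cap, 68 dia, 150 tall, origin at its base; on the other side of the shaker from the pin holder
- beaker: glass beaker, 72 dia, 90 tall, origin at its base
- tip_box: blue pipette-tip box with a pale lid, 87 by 122 by 65 tall, origin at its base
There are look-alikes about, which are no part of the job. What is shaped like the pin_holder but green is not meant.

How it is judged (in metres and radians):
On the way:
1. the pin has been drawn right out of the bore: its lower end is above the console surface (z of pin_tip in the frame of lock_bore above 0.003 m), for 0.1 s.
At the end, for the whole second after the job is handed in: the pin rests in the yellow notch: its neck within 14 mm of the slot's closed end and 8 mm of its middle line, the collar's underside within 5 mm of the plate's top, the pin within 10 degrees of the plate's normal with its foot below the plate, released and at rest (x of pin in the frame of notch between -0.006 and 0.014 m and y of pin in the frame of notch between -0.008 and 0.008 m and z of pin in the frame of notch between -0.004 and 0.005 m and angle between the z axis of pin and the z axis of notch, either way round below 0.17 rad and z of pin_tip in the frame of notch below -0.05 m and linear speed of pin below 0.02 m/s and angular speed of pin below 0.2 rad/s); the robot touches nothing.
It fails at once if the bottle, beaker or tip box is moved more than 30 mm (distance of any of bottle, beaker, tip_box from where it was at the start of the episode above 0.03 m).
It also fails if it takes over 48 s, if anything falls off the work surface, if the arm or the gripper's body presses on something with over 40 N, if the wrist force passes 120 N, or if a joint passes its speed limit or range.

## Robot

A 6-joint arm with a two-finger parallel gripper is mounted at the origin on the work surface. World frame = base frame: x ahead of the robot, y to its left, z up, the work surface at z = 0. Lengths are in mm, angles in rad, forces in N, time in s.
With the tool pointing down it reaches from about 350 to 775 mm from the base axis. Payload 7.3 kg.
Tool frame: the origin (TCP) lies between the finger pads; the fingertips stand 22 mm ahead of it and the grasp point (between the pads) lies 3 mm ahead of it; z points along the fingers, y is the line along which they close (so a half turn about z gives the same grasp; the last joint's range is limited). The gripper opens to 92 mm and grips with 3 to 60 N. Pads are 19 mm wide; open, the fingers measure 130 mm over their backs; the gripper's body (75 mm by 190 mm) begins 47 mm behind the grasp point.
Start: joints at [1.142, 0.342, 1.524, -0, 1.275, -0.146], TCP at [146.484, 504.17, 225.641] pointing down, gripper open.
Joint ranges: [-2.53, 2.53], [-0.77, 2.02], [0.04, 2.7], [-1, 4.14], [0.28, 2.66], [-3.11, 3.11]. Speed limits (rad/s): [2.57, 2.57, 3.14, 3.14, 3.14, 3.14].

## Interface

Orientations are given as a 3x3 rotation matrix whose columns are the frame's x, y, z axes.
In Python, from plant import arm, claw, kinematics, get_state, cams, ticket gives the robot as it stands. Calls block until the motion is done:
- arm.reach(position, orientation): joint-space move of the TCP to a pose.
- arm.line_to(position, rotation=None, velocity=150, force_limit=None): straight line of the TCP; rotation=None keeps the orientation; velocity is the mean speed in mm/s. With force_limit (N) it stops when the force on the tool has changed by that much, and returns True; else False.
- arm.movej(angles): joint-space move.
- claw.move_gripper(opening, f_grip=None): finger opening in mm; f_grip is the grip in N (None keeps the last); returns when the fingers have stopped.
- arm.pause(seconds).
- kinematics.inverse_kinematics(position, orientation): joint angles nearest the present ones, or None.
- get_state(): the state.
- cams.camera(name): name is "scene" or "top" or "wrist"; returns the picture (384x512x3 uint8, red, green, blue); there is no depth.
- cams.camera_info(name): a dict with "mtx" (3x3 intrinsics, pixels), "D" ([k1, k2, p1, p2, k3] as OpenCV has them; the pictures are not rectified), "xyz" and "rotation" of the camera in the world. Camera axes: x right, y up, looking along -z (the intrinsics and any distortion apply to the point x, -y, -z); pixel columns grow to the right and rows downward; lengths in mm; the calibration is good to about 2 mm. A picture is of the moment at which its call begins: read the wrist's pose just before it. camera_info takes no time and is no camera call; for the wrist camera it gives the pose at the moment of the call.
A pose or a line that the arm cannot do raises arm.MotionError and nothing moves.
- ticket.close_job(): hands the job in; it is judged then, once.
The state is a dict: "clock": time; "joint_positions": joint angles; "joint_velocities": joint speeds; "effort": joint torques, N m; "tool_pos": TCP position; "tool_rot": TCP orientation; "contact_force": force on the tool from outside, world axes, zero at the start; "ft_torque": the same for the moment, N m; "width": finger opening in mm; "grip_force": force on a finger pad.
Only numpy, scipy, OpenCV 4.12 (cv2) and the standard library are available. Lean on these libraries where they do the work, as an engineer would, in place of code of your own. Each camera call takes 0.05 s, during which the arm holds its last target. There are 200 camera calls.

## Working session

There is one attempt and no reset: what is moved stays moved. The work goes in short steps, each a Python script; the robot and the scene stay as the last script left them, time stands still between calls to the robot, and variables do not carry over. Pictures are saved under pics/ and viewed, at most 10 in all, crops included, and the job is handed in when it is done.

```bash
mkdir -p pics; ls; python3 - <<'E'
from plant import arm, claw, kinematics, get_state, cams, ticket
import cv2
for n in ("scene","top"):
    i=cams.camera(n); cv2.imwrite(f"pics/{n}0.png",i[:,:,::-1]); print(n,cams.camera_info(n))
print(get_state()["clock"])
E
```

```text
pics
scene {'mtx': array([[436.68300528,   0.        , 252.21245246],
       [  0.        , 436.68300528, 189.5056795 ],
       [  0.        ,   0.        ,   1.        ]]), 'D': array([-0.02959028,  0.        ,  0.        ,  0.        ,  0.        ]), 'xyz': array([1129.35008443,  622.22389857, 1066.13191214]), 'rotation': array([[-0.65788518, -0.57423652,  0.48727765],
       [ 0.75311617, -0.50314036,  0.42387004],
       [ 0.00176739,  0.6458345 ,  0.76347539]])}
top {'mtx': array([[428.31153831,   0.        , 255.79421213],
       [  0.        , 428.31153831, 194.03838973],
       [  0.        ,   0.        ,   1.        ]]), 'D': array([0.03772926, 0.        , 0.        , 0.        , 0.        ]), 'xyz': array([ 437.06746178,   87.26870776, 1164.27770469]), 'rotation': array([[ 0.01955462,  0.9960818 , -0.08624774],
       [-0.99979698,  0.01990085,  0.00315622],
       [ 0.00486026,  0.08616851,  0.99626872]])}
0.1
```

View pics/scene0.png

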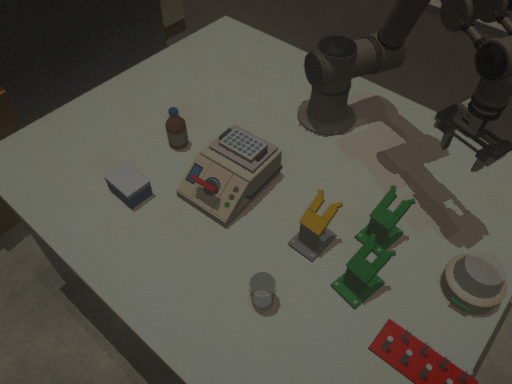

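View pics/top0.png

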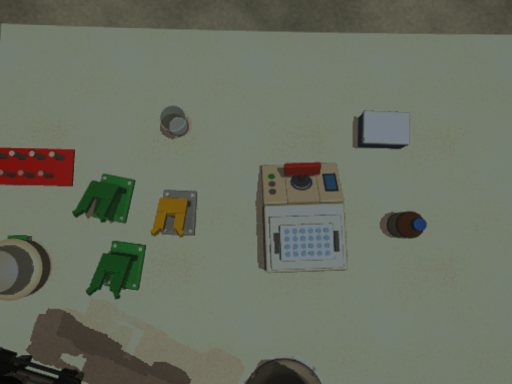

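The scene view has the pin's red paddle at (204,184) and the yellow fork at (318,218). In the top view they are at (302,170) and (172,215).

Things that could be mistaken for them:
- **Pin:** the red rack with pegs, top (35,167), scene (420,355). It is a flat rack, not the pin.
- **Notch:** the green holders, top (105,200) and (118,268), scene (385,220) and (362,272). They are green, so not meant.

I choose the paddle on the cream console and the yellow fork.

```bash
cat > h.py <<'E'
import numpy as np, cv2
from plant import arm, claw, kinematics, get_state, cams, ticket
def ray(info,uv):
    p=cv2.undistortPoints(np.array(uv,float).reshape(-1,1,2),info["mtx"],np.array(info["D"])).reshape(-1,2)
    d=np.c_[p[:,0],-p[:,1],-np.ones(len(p))]@np.array(info["rotation"]).T
    return np.array(info["xyz"]),d/np.linalg.norm(d,axis=1)[:,None]
def onz(info,uv,z):
    o,d=ray(info,uv); return o+d*((z-o[2])/d[:,2])[:,None]
def onplane(info,uv,p,n):
    o,d=ray(info,uv); return o+d*(((p-o)@n)/(d@n))[:,None]
def tri(views):  # [(info,uv)] -> point, residual
    A=np.zeros((3,3));b=np.zeros(3);R=[]
    for i,uv in views:
        o,d=ray(i,[uv]);P=np.eye(3)-np.outer(d[0],d[0]);A+=P;b+=P@o;R.append((P,o))
    x=np.linalg.solve(A,b);return x,[round(float(np.linalg.norm(P@(x-o))),1) for P,o in R]
def proj(info,X):
    c=(np.atleast_2d(X)-info["xyz"])@np.array(info["rotation"]); c=c*[1,-1,-1]
    return cv2.projectPoints(c,np.zeros(3),np.zeros(3),info["mtx"],np.array(info["D"]))[0].reshape(-1,2)
def mask(im,col):
    h,s,v=cv2.split(cv2.cvtColor(im,cv2.COLOR_RGB2HSV))
    if col=="red": m=((h<6)|(h>172))&(s>150)&(v>60)
    if col=="yellow": m=(h>12)&(h<30)&(s>190)&(v>90)
    if col=="blue": m=(h>95)&(h<125)&(s>120)&(v>60)
    return m.astype(np.uint8)*255
def blobs(m,amin=20):
    cs=cv2.findContours(m,cv2.RETR_EXTERNAL,cv2.CHAIN_APPROX_NONE)[0]
    return sorted([c for c in cs if cv2.contourArea(c)>amin],key=cv2.contourArea,reverse=True)
def grab(n,f):
    i=cams.camera_info(n); im=cams.camera(n); cv2.imwrite(f"pics/{f}.png",im[:,:,::-1]); return i,im
def cvrot(zax,yax):
    z=zax/np.linalg.norm(zax); y=yax-z*(yax@z); y/=np.linalg.norm(y); return np.c_[np.cross(y,z),y,z]
E
python3 - <<'E'
from h import *
I={n:cams.camera_info(n) for n in("top","scene","wrist")}
im={n:cv2.imread(f"pics/{n}0.png")[:,:,::-1].copy() for n in("top","scene")}
for c in("red","yellow"):
    for n in im:
        for b in blobs(mask(im[n],c))[:3]:
            r=cv2.minAreaRect(b); m=cv2.moments(b)
            print(c,n,cv2.contourArea(b),np.round([m["m10"]/m["m00"],m["m01"]/m["m00"]],1),np.round(cv2.boxPoints(r),1).tolist())
s=get_state(); w=I["wrist"]
R=s["tool_rot"]; print("cam in tool",np.array(R).T@(w["xyz"]-s["tool_pos"]),np.array(R).T@w["rotation"],w["mtx"],w["D"])
cr=im["top"][140:290,140:360]; cv2.imwrite("pics/crop.png",cv2.resize(cr,None,fx=3.6,fy=3.6,interpolation=cv2.INTER_CUBIC)[:,:,::-1])
E
```

```text
red top 2435.0 [ 37.5 166.2] [[-0.800000011920929, 183.6999969482422], [0.0, 147.1999969482422], [73.30000305175781, 148.89999389648438], [72.5, 185.3000030517578]]
red top 354.5 [302.2 168.6] [[284.29998779296875, 164.0], [319.79998779296875, 161.6999969482422], [320.6000061035156, 173.39999389648438], [285.1000061035156, 175.6999969482422]]
red scene 2644.5 [411.6 356.9] [[367.0, 349.0], [388.6000061035156, 318.3999938964844], [466.0, 373.1000061035156], [444.29998779296875, 403.70001220703125]]
red scene 85.5 [202.3 182.8] [[190.0, 177.60000610351562], [192.39999389648438, 173.89999389648438], [214.1999969482422, 187.6999969482422], [211.8000030517578, 191.5]]
red scene 54.0 [470.5 380.5] [[465.0, 376.0], [477.0, 376.0], [477.0, 383.0], [465.0, 383.0]]
yellow top 671.0 [170.8 212.9] [[150.8000030517578, 232.8000030517578], [154.60000610351562, 195.8000030517578], [186.5, 199.10000610351562], [182.6999969482422, 236.10000610351562]]
yellow scene 165.5 [316.2 222.7] [[299.20001220703125, 220.8000030517578], [308.20001220703125, 208.0], [327.20001220703125, 221.39999389648438], [318.29998779296875, 234.1999969482422]]
cam in tool [  81.8939441    -0.19462913 -158.78731186] [[ 8.10419508e-04  9.53887131e-01  3.00164429e-01]
 [ 9.99999601e-01 -8.86026916e-04  1.15771506e-04]
 [ 3.76386713e-04  3.00164215e-01 -9.53887468e-01]] [[320.35405003   0.         256.72747327]
 [  0.         320.35405003 192.20703393]
 [  0.           0.           1.        ]] [-0.04264935  0.          0.          0.          0.        ]
```

View pics/crop.png

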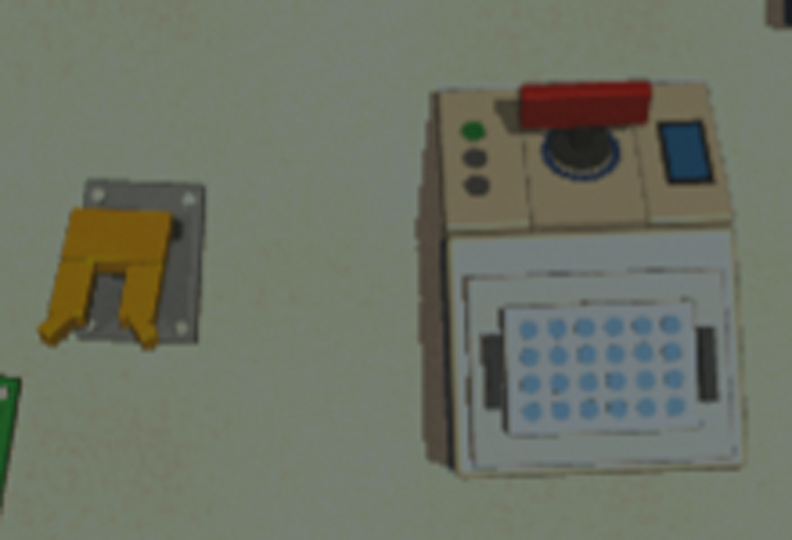

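The crop confirms it: the red paddle is on the cream console, with its collar inside the ring of blue dots. The yellow fork on its grey base is at left, slot opening toward the robot, with no lookalike in the frame except a green edge. Next I get coarse positions and view each from close by.

```bash
cat >> h.py <<'E'
def frame(psi,t=np.radians(35)):
    z=np.array([np.sin(t)*np.cos(psi),np.sin(t)*np.sin(psi),np.cos(t)]); x=np.array([-np.cos(t)*np.cos(psi),-np.cos(t)*np.sin(psi),np.sin(t)])
    return np.c_[x,np.cross(z,x),z]
def tool(F,sgn): # tool z = -pin z, tool y = sgn*pin x
    return cvrot(-F[:,2],sgn*F[:,0])
E
python3 - <<'E'
from h import *
T=cams.camera_info("top");S=cams.camera_info("scene")
P,r=tri([(T,(302.4,168.6)),(S,(202.2,182.8))]);print("paddle",P,r)
e=onz(T,[(284.3,164),(319.8,161.7),(285.1,175.7),(320.6,173.4)],P[2]);d=[e[0]-e[1],e[2]-e[3]];
psi=[np.arctan2(-v[0],v[1]) for v in d];print("yaw pin",np.degrees(psi),np.linalg.norm(d[0]))
N,r=tri([(T,(172,214)),(S,(317,218))]);print("notch",N,r)
# base plate of the holder in top crop px/3.6
b=np.array([(92,180),(204,185),(197,342)])/3.6+[140,140]
B=onz(T,b,10);print(B);v=B[0]-B[1];u=B[1]-B[2];print("yaw hold",np.degrees(np.arctan2(-v[0],v[1])),np.degrees(np.arctan2(u[1],u[0])),np.linalg.norm(v),np.linalg.norm(u))
for nm,Q,ps in(("pin",P,psi[0]),("notch",N,np.arctan2(u[1],u[0]))):
    F=frame(ps)
    for sg in(1,-1):
        for dd in(3,60,130,200):
            q=kinematics.inverse_kinematics(Q+F[:,2]*dd,tool(F,sg));print(nm,sg,dd,None if q is None else np.round(q,2))
E
```

```text
paddle [595.22610514 -32.05573143 111.16535858] [2.1, 2.1]
yaw pin [4.87274831 4.86955182] 88.36184667718037
notch [475.50920466 289.26888651 104.69264023] [0.4, 0.4]
[[543.06943352 327.42035985  10.        ]
 [540.98821499 243.52788707  10.        ]
 [423.64114097 244.98227988  10.        ]]
yaw hold -1.4211118152157547 -0.7100841993557199 83.91828441468364 117.35608650553331
pin 1 3 [-0.12  0.97  0.84 -0.12  1.93  2.93]
pin 1 60 [-0.11  1.02  0.6  -0.13  2.12  2.91]
pin 1 130 None
pin 1 200 None
pin -1 3 [-0.12  0.97  0.84 -0.12  1.93 -0.21]
pin -1 60 [-0.11  1.02  0.6  -0.13  2.12 -0.23]
pin -1 130 None
pin -1 200 None
notch 1 3 [ 0.3   0.86  1.1   0.18  1.77 -2.84]
notch 1 60 [ 0.29  0.87  0.93  0.18  1.92 -2.83]
notch 1 130 [ 0.27  0.93  0.67  0.19  2.13 -2.8 ]
notch 1 200 [ 0.26  1.07  0.21  0.24  2.44 -2.73]
notch -1 3 [0.3  0.86 1.1  0.18 1.77 0.3 ]
notch -1 60 [0.29 0.87 0.93 0.18 1.92 0.31]
notch -1 130 [0.27 0.93 0.67 0.19 2.13 0.34]
notch -1 200 [0.26 1.07 0.21 0.24 2.44 0.41]
```

```bash
python3 - <<'E'
from h import *
import pickle
D=cvrot(np.array([0,0,-1.]),np.array([1.,0,0]))
out={}
for k,p in dict(n1=(450,310,240),n2=(450,230,240),p1=(560,0,240),p2=(560,-70,240)).items():
    arm.reach(np.array(p,float),D); arm.pause(0.15)
    i,im=grab("wrist",k); out[k]=i
    print(k,get_state()["clock"],np.round(i["xyz"]))
pickle.dump(out,open("v.pkl","wb"))
a=[cv2.imread(f"pics/{k}.png") for k in out]
cv2.imwrite("pics/grid.png",cv2.resize(np.vstack([np.hstack(a[:2]),np.hstack(a[2:])]),(800,600),interpolation=cv2.INTER_AREA))
P=np.array([595.2,-32,111.2]);F=frame(np.radians(4.87))
for dd in (70,80,90,100,110):
    print(dd,kinematics.inverse_kinematics(P+F[:,2]*dd,tool(F,-1)))
E
```

```text
n1 1.65 [449. 392. 399.]
n2 2.2667 [449. 312. 399.]
p1 3.4667 [559.  83. 399.]
p2 4.05 [559.  12. 399.]
70 [-0.10952532  1.03470712  0.54915927 -0.13335963  2.15556279 -0.23392465]
80 [-0.10817294  1.05035564  0.49393782 -0.13611511  2.19495881 -0.23875616]
90 [-0.10683917  1.06862581  0.43303872 -0.13959639  2.23736653 -0.24443663]
100 [-0.10552364  1.09042813  0.36434822 -0.14411863  2.28396915 -0.25134914]
110 [-0.10422596  1.1174522   0.28394629 -0.15028904  2.33695857 -0.26022641]
```

View pics/grid.png

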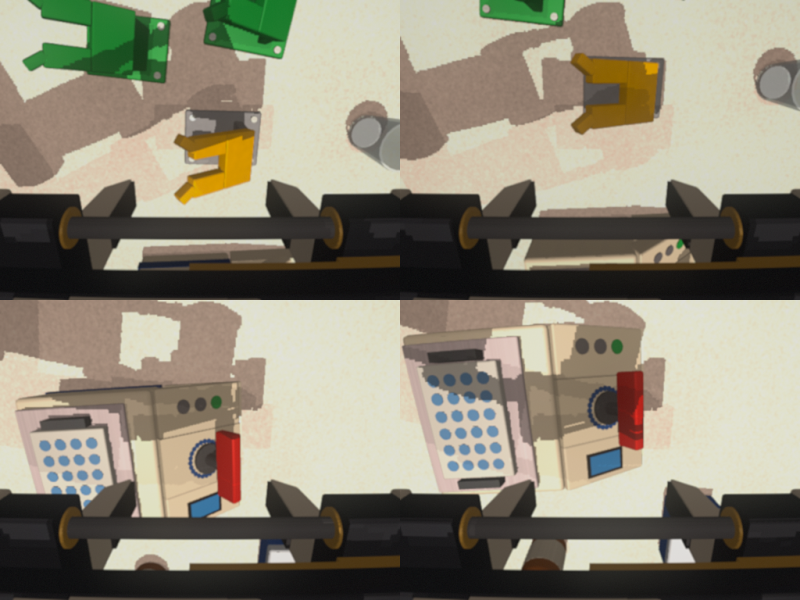

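Grid, in each view's own pixels (full image = tile × 1.28):
- **n1:** yellow fork at about (280,210).
- **n2:** yellow fork at about (285,120).
- **p1:** paddle at (292,214), console dots beside it.
- **p2:** paddle at (294,142), console dots beside it.

I'll zoom in to pick corners.

```bash
python3 - <<'E'
import cv2,numpy as np
from h import *
c=[]
for k,(x,y) in dict(n1=(220,155),n2=(215,60),p1=(225,155),p2=(225,85)).items():
    im=cv2.imread(f"pics/{k}.png")
    c.append(cv2.resize(im[y:y+112,x:x+150],(750//2*1+25,300),interpolation=cv2.INTER_CUBIC)) # 400x300, scale 2.667/2.679
    for col in (("yellow",) if k[0]=="n" else ("red",)):
        for b in blobs(mask(im[:,:,::-1].copy(),col),150)[:2]:
            q=cv2.approxPolyDP(b,2.5,True).reshape(-1,2);print(k,cv2.contourArea(b),q.tolist(),np.round(cv2.boxPoints(cv2.minAreaRect(b)),1).tolist())
cv2.imwrite("pics/z.png",np.vstack([np.hstack(c[:2]),np.hstack(c[2:])]))
E
```

```text
n1 5163.0 [[324, 168], [307, 166], [244, 177], [233, 175], [230, 185], [239, 190], [242, 199], [249, 203], [279, 197], [281, 216], [261, 221], [253, 228], [242, 226], [241, 233], [225, 248], [228, 254], [236, 260], [245, 251], [318, 230]] [[216.10000610351562, 177.10000610351562], [323.5, 164.0], [333.70001220703125, 248.10000610351562], [226.39999389648438, 261.20001220703125]]
n2 6244.0 [[224, 71], [220, 80], [238, 95], [239, 104], [282, 107], [279, 133], [239, 136], [239, 144], [227, 161], [232, 169], [243, 161], [322, 153], [329, 81], [242, 76], [234, 69]] [[219.10000610351562, 69.69999694824219], [327.20001220703125, 60.400001525878906], [335.79998779296875, 160.1999969482422], [227.60000610351562, 169.5]]
p1 2411.0 [[279, 168], [276, 182], [279, 247], [301, 259], [307, 254], [306, 174]] [[275.6000061035156, 168.0], [305.8999938964844, 167.60000610351562], [307.20001220703125, 258.8999938964844], [276.8999938964844, 259.29998779296875]]
p2 2977.0 [[279, 93], [281, 183], [304, 191], [310, 188], [310, 93]] [[278.0, 91.0], [311.0, 91.0], [311.0, 191.0], [278.0, 191.0]]
```

View pics/z.png

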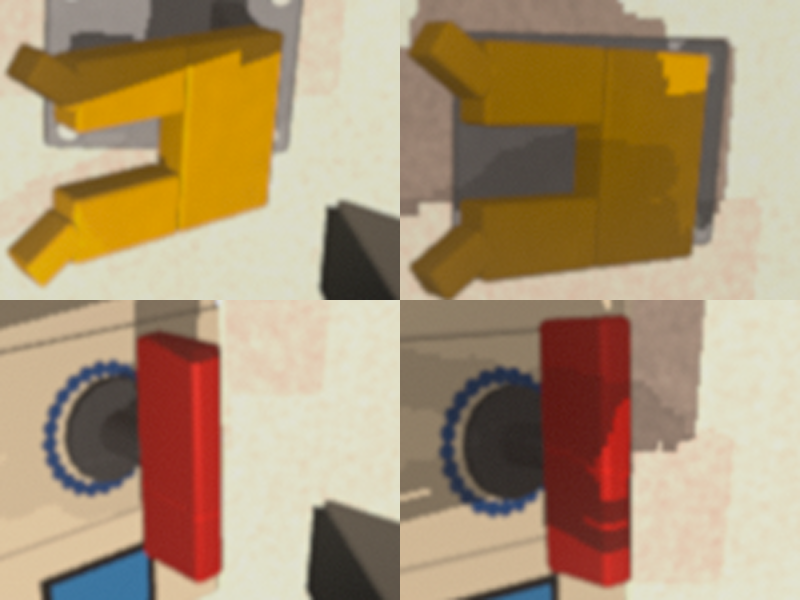

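```bash
cat > m.py <<'E'
from h import *
import pickle
V=pickle.load(open("v.pkl","rb"))
def px(o,q): q=np.array(q,float); return q/[2.667,2.679]+np.array(o)-0.3
E
python3 - <<'E'
from m import *
s=np.sin(np.radians(35))
n2=lambda *q:px((215,60),np.array(q)-[400,0]); n1=lambda *q:px((220,155),q)
zl,zs=125-53*s,125-7*s
L=onz(V["n2"],n2((711,52),(690,257)),zl);S=onz(V["n2"],n2((606,45),(599,268),(603,125),(603,198)),zs)
L1=onz(V["n1"],n1((267,207)),zl);S1=onz(V["n1"],n1((181,232)),zs)
print("low",L.round(1).tolist(),L1.round(1));print("seam",S.round(1).tolist(),S1.round(1))
print("widths",np.linalg.norm(L[0]-L[1]),np.linalg.norm(S[0]-S[1]),np.linalg.norm(S[2]-S[3]),"len",np.linalg.norm(L[0]-S[0]),np.linalg.norm(L[1]-S[1]))
f=lambda a,b:np.degrees(np.arctan2(-(a-b)[0],(a-b)[1]))
g=lambda a,b:np.degrees(np.arctan2((a-b)[1],(a-b)[0]))
print("yaw",f(L[0],L[1]),f(S[0],S[1]),g(L[0],S[0]),g(L[1],S[1]),g(L[:2].mean(0),S[:2].mean(0)))
print("tri low",tri([(V["n1"],n1((267,207))[0]),(V["n2"],n2((690,257))[0])]),"seam",tri([(V["n1"],n1((181,232))[0]),(V["n2"],n2((599,268))[0])]))
# pin: paddle silhouette corners, in order (x7,y-45,z28) (x-7,y-45,z62) (x7,y45,z28) (x-7,y45,z62)
a=px((225,155),np.array([(140,338),(219,347),(147,555),(219,577)],float)-[0,0]-[0,300]);b=px((225,85),np.array([(543,320),(629,318),(548,570),(629,582)])-[400,300])
C=[]
for u,v in zip(a,b):
    X,r=tri([(V["p1"],u),(V["p2"],v)]);C.append(X);print(X.round(1),r)
C=np.array(C);print("centre",C.mean(0),"yaw",f(C[0],C[2]),f(C[1],C[3]),"w",np.linalg.norm(C[0]-C[2]),np.linalg.norm(C[1]-C[3]))
# blue ring
for k in("p1","p2"):
    im=cv2.imread(f"pics/{k}.png")[:,:,::-1].copy();m=mask(im,"blue");x0=(225,155) if k=="p1" else (225,85)
    sub=m[x0[1]+20:x0[1]+82,x0[0]+14:x0[0]+54];p=np.argwhere(sub)[:,::-1]+[x0[0]+14,x0[1]+20]
    e=cv2.fitEllipse(p.astype(np.float32));print(k,len(p),e)
    V[k+"e"]=e[0]
R,r=tri([(V["p1"],V["p1e"]),(V["p2"],V["p2e"])]);print("ring",R,r)
E
```

```text
low [[516.8, 323.8, 94.6], [513.9, 253.7, 94.6]] [[514.5 253.5  94.6]]
seam [[478.4, 324.6, 121.0], [478.4, 255.0, 121.0], [478.2, 300.7, 121.0], [479.0, 277.9, 121.0]] [[478.5 255.8 121. ]]
widths 70.13172744319259 69.5862586264125 22.819204016269097 len 46.607548317775546 44.28462313286262
yaw -2.3681470111126806 -0.023786064471711017 -1.2288183116692675 -2.110027711475177 -1.6524284820524946
tri low (array([514.12444452, 253.78450993,  95.13768531]), [0.3, 0.3]) seam (array([478.74211175, 254.44438597, 118.30954169]), [0.1, 0.1])
[578.9  12.2  99.3] [0.1, 0.1]
[605.1  13.  115.4] [0.1, 0.1]
[583.4 -75.8  96.2] [0.6, 0.6]
[609.3 -74.  116.9] [0.0, 0.0]
centre [594.18373679 -31.13360428 106.93716857] yaw 2.8857575172505103 2.754880122225153 w 88.19873947385832 87.12336557003748
p1 91 ((261.9773254394531, 202.43850708007812), (35.71405029296875, 46.486576080322266), 21.883342742919922)
p2 92 ((262.45648193359375, 137.3565673828125), (40.25450897216797, 50.34367752075195), 7.3436174392700195)
ring [565.36216451 -32.25177537  69.67780315] [0.1, 0.1]
```

```bash
cat >> m.py <<'E'
FP=frame(np.radians(3.5)); P=np.array([592.8,-31.,107.]); RP=tool(FP,-1)
FN=frame(np.radians(-1.5)); N=np.array([472.4,289.7,125.]); RN=tool(FN,-1)
def st(t):
    s=get_state();print(t,"t",s["clock"],np.round(s["tool_pos"],1),"F",np.round(s["contact_force"],1),"w",round(s["width"],1),"g",round(s["grip_force"],1))
E
python3 - <<'E'
from m import *
claw.move_gripper(56,30)
arm.reach(P+FP[:,2]*85,RP);st("above")
hit=arm.line_to(P+FP[:,2]*3,velocity=80,force_limit=12);st(f"down {hit}")
grab("wrist","g1")
if not hit:
    claw.move_gripper(5,35);st("grip");grab("wrist","g2")
    hit=arm.line_to(P+FP[:,2]*25,velocity=50,force_limit=25);st(f"lift {hit}")
a=[cv2.imread(f"pics/{k}.png") for k in("g1","g2")]
cv2.imwrite("pics/g.png",cv2.resize(np.hstack(a),(800,300)))
for o in((90,0,80),(90,0,4),(0,0,4),(0,0,80)):
    q=kinematics.inverse_kinematics(N+FN@np.array(o)+FN[:,2]*48,RN);print(o,None if q is None else np.round(q,2))
E
```

```text
above t 5.6833 [641.6 -28.4 177. ] F [ 0.2 -0.5  1.8] w 56.3 g 0.0
down False t 6.8583 [594.9 -31.  110.1] F [-0.3  0.4  0.4] w 55.8 g 0.0
grip t 7.65 [594.9 -30.9 109.4] F [ 2.9  0.2 -0. ] w 13.3 g 35.0
lift False t 8.2917 [606.9 -30.1 127.2] F [-0.2 -0.7 -3.2] w 13.5 g 35.0
(90, 0, 80) [0.3  0.72 0.89 0.22 2.11 0.39]
(90, 0, 4) [0.32 0.67 1.15 0.21 1.9  0.36]
(0, 0, 4) [0.29 0.84 0.95 0.19 1.93 0.33]
(0, 0, 80) [0.27 0.91 0.66 0.2  2.16 0.36]
```

View pics/g.png

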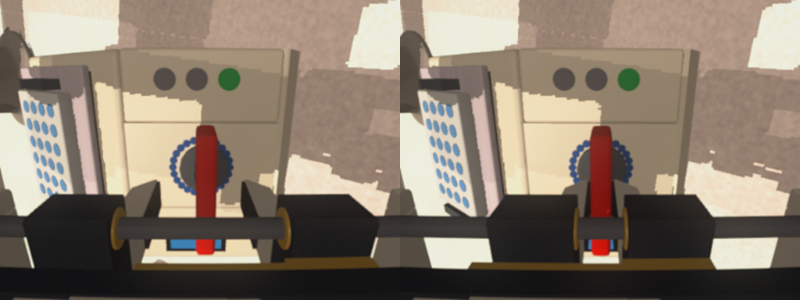

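Gripped: in g2 the paddle sits between the pads at (600,190), width 13.3 mm, and the lift shows about the pin's weight. Now I draw it fully out, measure the paddle's offset in the hand, and move to the entry side of the notch.

```bash
python3 - <<'E'
from m import *
hit=arm.line_to(P+FP[:,2]*103,velocity=80,force_limit=30);st(f"out {hit}")
if hit: raise SystemExit
arm.pause(0.2);s=get_state();i,im=grab("wrist","h1")
R=np.array(s["tool_rot"]);b=blobs(mask(im,"red"),100)[0].reshape(-1,2);top=b[:,1].min();c=b[b[:,1]<=top+1][:,0].mean()
X=onplane(i,[(c,top-0.5)],s["tool_pos"]+R[:,2]*20,R[:,2]);print("paddle end in tool",(R.T@(X[0]-s["tool_pos"])).round(1),top,c)
arm.line_to(np.array(s["tool_pos"])+[-60,60,60],velocity=150);st("up")
arm.reach(N+FN@np.array([90,0,80.])+FN[:,2]*48,RN);st("over");arm.pause(0.2)
arm.line_to(N+FN@np.array([90,0,4.])+FN[:,2]*48,velocity=80,force_limit=15);st("entry");arm.pause(0.2)
i,w=grab("wrist","e1");i2,sc=grab("scene","e2");grab("top","e3")
pickle.dump(i,open("e1.pkl","wb"))
z=cv2.resize(cv2.imread("pics/e2.png")[170:270,250:383],(400,300),interpolation=cv2.INTER_CUBIC)
cv2.imwrite("pics/e.png",np.hstack([cv2.resize(cv2.imread("pics/e1.png"),(400,300)),z]))
E
```

```text
out False t 9.4167 [651.5 -27.4 191. ] F [-1.   0.3 -1.4] w 13.6 g 35.0
paddle end in tool [43.4  0.  20. ] 162 257.0
up t 10.5083 [591.8  32.1 250.5] F [ 0.4 -0.3 -2.2] w 13.7 g 35.0
over t 11.6083 [473.  288.6 280.9] F [ 0.2 -0.2 -2.1] w 13.5 g 35.0
entry t 12.9083 [428.9 290.9 219.6] F [ 0.3 -0.1 -1.4] w 13.9 g 35.0
```

View pics/e.png

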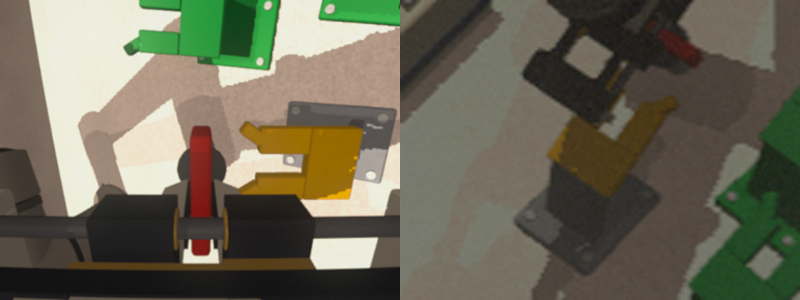

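In e1 the pin is held at the mouth, with the collar at about (202,165) and the slot between prong edges at rows ~152 and ~173. In the scene crop the fork is clear and the pin stands on its robot side. I compute the lateral offsets before sliding.

```bash
python3 - <<'E'
from m import *
i=pickle.load(open("e1.pkl","rb"));im=cv2.imread("pics/e1.png")[:,:,::-1].copy()
s=get_state();R=np.array(s["tool_rot"]);p=np.array(s["tool_pos"])
h,sa,v=cv2.split(cv2.cvtColor(im,cv2.COLOR_RGB2HSV));y=((h>10)&(h<30)&(sa>200)&(v>60)).astype(int)
def nf(uv,z): return (FN.T@(onplane(i,[uv],N+FN[:,2]*z,FN[:,2])[0]-N)).round(1)
for c in (350,360,370,380):
    t=np.flatnonzero(np.diff(y[150:260,c]))+150.5;print(c,t,[(nf((c,r),0),nf((c,r),-16)) for r in t])
for r in (175,180,240): 
    t=np.flatnonzero(np.diff(y[r,320:490]))+320.5;print("row",r,t[-3:],[nf((c,r),0) for c in t[-1:]])
for r in (205,210): t=np.flatnonzero(np.diff(y[r,340:490]))+340.5;print("slot row",r,t,[(nf((c,r),0),nf((c,r),-16)) for c in t])
g=cv2.cvtColor(im,cv2.COLOR_RGB2GRAY)
for c in (235,285): print(c,"col gray",g[180:215,c].tolist())
print("tool-frame of TCP in notch",FN.T@(p-N))
def tf(uv,z): return (R.T@(onplane(i,[uv],p+R[:,2]*z,R[:,2])[0]-p)).round(1)
print("gray row 205",g[205,220:300].tolist()); print(tf((258.6,188.5),42),tf((228,211),42),tf((289,211),42))
E
```

```text
350 [161.5 195.5 222.5 248.5] [(array([ 27.2, -36.6,   0. ]), array([ 22.5, -33.2, -16. ])), (array([ 25.1, -12.5,  -0. ]), array([ 20.2,  -7.3, -16. ])), (array([23.3,  7.8,  0. ]), array([ 18.2,  14.5, -16. ])), (array([21.4, 28.5,  0. ]), array([ 16.2,  36.8, -16. ]))]
360 [161.5 195.5 221.5 248.5] [(array([ 20.4, -36.6,   0. ]), array([ 15.1, -33.2, -16. ])), (array([ 18.1, -12.5,  -0. ]), array([ 12.6,  -7.3, -16. ])), (array([16.2,  7. , -0. ]), array([ 10.6,  13.7, -16. ])), (array([14. , 28.5, -0. ]), array([  8.2,  36.8, -16. ]))]
370 [161.5 195.5 221.5 248.5] [(array([ 13.6, -36.6,   0. ]), array([  7.8, -33.2, -16. ])), (array([ 11.1, -12.5,  -0. ]), array([  5.1,  -7.3, -16. ])), (array([8.9, 7. , 0. ]), array([  2.8,  13.7, -16. ])), (array([ 6.6, 28.5, -0. ]), array([  0.2,  36.9, -16. ]))]
380 [161.5 195.5 221.5 251.5] [(array([  6.8, -36.7,  -0. ]), array([  0.5, -33.3, -16. ])), (array([  4. , -12.5,  -0. ]), array([ -2.5,  -7.3, -16. ])), (array([1.7, 7.1, 0. ]), array([ -5. ,  13.8, -16. ])), (array([-1.2, 31. ,  0. ]), array([ -8.1,  39.6, -16. ]))]
row 175 [461.5
[... 559 characters left out ...]
, 69, 67, 68, 68, 68, 67, 69, 66, 67, 69]
285 col gray [133, 134, 135, 135, 134, 134, 132, 132, 132, 133, 135, 134, 133, 133, 133, 135, 134, 134, 130, 118, 100, 78, 61, 54, 52, 53, 54, 54, 55, 56, 55, 56, 56, 55, 56]
tool-frame of TCP in notch [8.99403422e+01 6.11035626e-03 5.21015843e+01]
gray row 205 [231, 233, 235, 236, 236, 237, 237, 228, 179, 110, 74, 68, 68, 69, 67, 69, 68, 66, 67, 65, 66, 65, 65, 65, 67, 68, 68, 67, 68, 67, 68, 66, 65, 67, 66, 64, 66, 63, 64, 64, 64, 64, 63, 63, 63, 62, 61, 61, 56, 58, 56, 54, 56, 52, 54, 57, 57, 57, 57, 56, 55, 54, 57, 56, 56, 53, 55, 76, 108, 129, 135, 136, 138, 135, 136, 134, 137, 138, 136, 144]
[20.6  1.2 42. ] [  4.9 -19.3  42. ] [ 4.9 21.6 42. ]
```

Seen by the same camera, the slot is about 1.5 mm to −y of my notch frame and the pin about 1.4 mm to +y. I shift by −2.6 mm and slide in with a force guard.

```bash
python3 - <<'E'
from m import *
g=lambda x,y,z:N+FN@np.array([x,y,z+48.])
arm.line_to(g(90,-2.6,6),velocity=60)
arm.pause(.2);st("shift")
hit=arm.line_to(g(25,-2.6,6),velocity=60,force_limit=10);st(f"in {hit}")
if not hit:
    hit=arm.line_to(g(-1,-2.6,6),velocity=30,force_limit=10);st(f"home {hit}")
    print(FN.T@(get_state()["tool_pos"]-N))
grab("wrist","s1");grab("scene","s2")
z=cv2.resize(cv2.imread("pics/s2.png")[170:270,250:383],(400,300),interpolation=cv2.INTER_CUBIC)
cv2.imwrite("pics/s.png",np.hstack([cv2.resize(cv2.imread("pics/s1.png"),(400,300)),z]))
E
```

```text
shift t 13.7083 [429.7 293.4 220.8] F [-0.4 -0.5 -1.8] w 13.9 g 35.0
in False t 14.9417 [482.8 292.1 183.9] F [ 0.9  0.2 -3. ] w 13.6 g 35.0
home False t 15.9583 [503.8 291.5 168.7] F [-3.8 -0.7 -2. ] w 13.7 g 35.0
[-0.58060343 -2.62907629 53.77088369]
```

View pics/s.png

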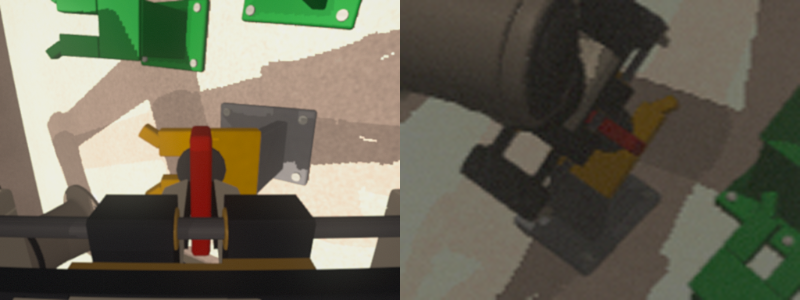

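In s1 the collar (200,165) lies over the yellow plate with the neck in the slot, and the scene crop agrees. The light −x force suggests it touches the closed end. Next I lower it, release and retreat.

```bash
python3 - <<'E'
from m import *
g=lambda x,y,z:N+FN@np.array([x,y,z+48.])
arm.line_to(g(.5,-2.6,6),velocity=20)
hit=arm.line_to(g(.5,-2.6,-4),velocity=12,force_limit=7);st(f"lower {hit}");print(FN.T@(get_state()["tool_pos"]-N)-[0,0,48])
if hit:
    claw.move_gripper(50);st("open")
    p=np.array(get_state()["tool_pos"]);arm.line_to(p+FN[:,2]*85,velocity=90,force_limit=8);st("back");arm.pause(.5)
grab("wrist","r1");grab("scene","r2");grab("top","r3")
c=[cv2.resize(cv2.imread("pics/r1.png"),(400,300)),cv2.resize(cv2.imread("pics/r2.png")[170:270,250:383],(400,300),interpolation=cv2.INTER_CUBIC)]
cv2.imwrite("pics/r.png",np.hstack(c))
E
```

```text
lower True t 16.7833 [501.2 291.6 166. ] F [4.  0.4 5. ] w 13.4 g 35.0
[-0.03079363 -2.65250348  2.12800542]
open t 17.5583 [500.8 291.5 165.1] F [-0.   0.4 -0.3] w 49.8 g 0.0
back t 18.65 [549.3 290.2 234.3] F [-0.2  0.5 -0.5] w 50.0 g 0.0
```

View pics/r.png

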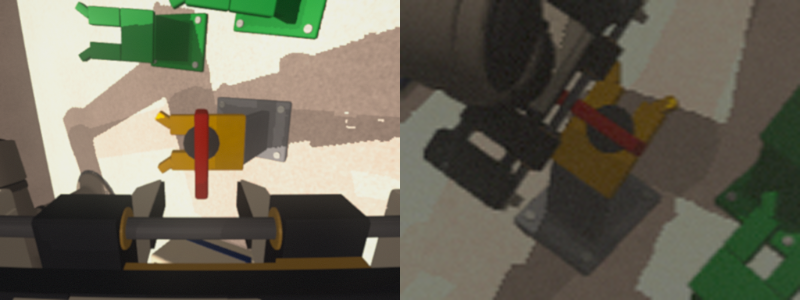

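In r1 the released pin stands in the fork, collar centre (201,141). The plate's side edges are at rows ~114 and 170 (middle 142) and its low edge is at column 245, so x is about +2 mm and y about 0. The paddle is still on the tool axis (column 257, as when gripped), so it has no tilt toward or away from the robot, and the fingers are well clear.

```bash
python3 -c "
from plant import ticket;print(ticket.close_job())"
```

```text
the job is handed in; nothing more can be done
None
```

The red-handled pin is out of the console and parked at the closed end of the yellow notch, released with its collar on the plate. The job was handed in at about 19 s; no verdict came back.

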